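# Point the infrared thermometer at the calorimeter can

### The job

Lift the infrared thermometer up out of its holder, keeping it upright, and finish holding it level and still in the air with its nose pointed squarely at the middle of the black tape band on the calorimeter can, about 10 cm from the can. Do not touch the can or its stand and do not disturb the beaker, jar and dish; the program finishes while the gripper is still holding the thermometer on its aim.

Things in the scene. Friction and masses are not known exactly. Their poses are not given: they have to be found in the camera images.
- thermometer: Pistol-shaped infrared thermometer, 0.2-0.35 kg, in the holder. Origin: centre of the handle's underside; x forward to the nose, z up. Black handle 32 (x) by 28 (y) by 107 mm tall. On top a grey box barrel: x -45 to +85 mm, 40 mm wide (y), z 105 to 149 mm, then a black round nose, 34 mm diameter, to x = +105 mm. Barrel axis at z = 127 mm. It measures straight ahead from the nose.
- thermometer_grip (a point): Point on the barrel axis above the centre of mass, 12 mm forward of the handle's middle and 127 mm above the handle's underside; a good place to grip the barrel from above across its 40 mm width. Same axes as the thermometer.
- thermometer_nose (a point): Centre of the front face of the nose (105 mm forward, 127 mm up from the thermometer's origin). Same axes as the thermometer.
- holder: White holder fixed to the bench: base plate 110 x 90 x 8 mm, open-topped socket 48 x 44 mm outside, 38 x 34 mm inside, rim 78 mm and inner floor 13 mm above the bench. The thermometer's handle stands 65 mm deep in it with 3 mm play all round: lift straight up by more than 65 mm to clear it. Origin: centre of its underside.
- stand: Ring stand fixed to the bench: steel base plate 190 x 120 x 12 mm (x from -60 to +130 mm), upright rod 12 mm thick at x = +105 mm, 362 mm tall; carries the calorimeter can on a clamp. Origin on the bench straight below the can's axis; the rod stands to +x of the can, on the side away from the robot.
- can_band (a point): Centre of the black tape band (40 mm tall, all round the calorimeter can), on the can's upright axis. Aluminium can, 66 mm diameter, 60 mm below to 55 mm above this point; a ring and a clamp arm 40 mm above this point join it to the rod. This point is 190 to 260 mm above the bench, differing from start to start. Axes as the stand.
- beaker: Bystander: glass beaker, 70 mm diameter, 90 mm tall, beyond the work. Origin at the centre of its underside.
- jar: Bystander: small brown glass jar, 48 mm diameter, 75 mm tall, beyond the work. Origin at the centre of its underside.
- dish: Bystander: white square weighing dish, 75 x 75 x 18 mm, on the bench nearer the robot. Origin at the centre of its underside.

How it is judged (in metres and radians):
On the way:
1. the thermometer is lifted clear of its holder in the gripper (contact force between the fingers and thermometer above 1 N and contact force between thermometer and holder below 0.05 N and z of thermometer in the frame of holder above 0.04 m), for 0.2 s.
At the end, for the whole second after the job is handed in: The gripper alone holds the thermometer, 25 mm or more above the bench, level within 8 degrees and still; its line of sight passes within 20 mm sideways and in height of the tape band's centre, the nose 50 to 150 mm from the can's wall; the can has not moved (contact force between the fingers and thermometer above 1 N and contact force between thermometer and holder below 0.05 N and contact force between thermometer and stand below 0.05 N and contact force between thermometer and dish below 0.05 N and contact force between thermometer and beaker below 0.05 N and contact force between thermometer and jar below 0.05 N and height (world z) of thermometer above 0.025 m and angle between thermometer's own z axis and vertical below 0.14 rad and linear speed of thermometer below 0.02 m/s and angular speed of thermometer below 0.1 rad/s and x of can_band in the frame of thermometer_nose between 0.083 and 0.183 m and y of can_band in the frame of thermometer_nose between -0.02 and 0.02 m and z of can_band in the frame of thermometer_nose between -0.02 and 0.02 m and distance of can_band from where it was at the start of the episode below 0.01 m); the arm keeps its last pose, push and grip.
It fails at once if the can or its stand is touched by the thermometer (contact force between thermometer and stand above 0.5 N).
It fails at once if the can or its stand is touched by the robot (contact force between any of the arm, the fingers and stand above 0.5 N).
It fails at once if the thermometer is tipped over or dropped (angle between thermometer's own z axis and vertical above 0.6 rad).
It fails at once if a bystander is disturbed (distance of any of beaker, jar, dish from where it was at the start of the episode above 0.02 m).
It also fails if it takes over 42 s, if anything falls off the work surface, if the arm or the gripper's body presses on something with over 40 N, if the wrist force passes 120 N, or if a joint passes its speed limit or range.

### The arm

A 6-joint arm with a two-finger parallel gripper is mounted at the origin on the work surface. World frame = base frame: x ahead of the robot, y to its left, z up, the work surface at z = 0. Lengths are in mm, angles in rad, forces in N, time in s.
With the tool pointing down it reaches from about 325 to 875 mm from the base axis. Payload 4.4 kg.
Tool frame: the origin (TCP) lies on the centre line of the jaws, within the pads' length; the fingertips stand ahead of it and the grasp point (between the pads) lies 6 mm ahead of it (ctrl.tcp_to_tips is the z of the fingertips in the tool frame, in mm); z points along the fingers, y is the line along which they close (so a half turn about z gives the same grasp; the last joint's range is limited). The gripper opens to 85 mm and grips with 20 to 120 N. Pads are 22 mm wide; open, the fingers measure 114 mm over their backs; the gripper's body (76 mm by 85 mm) begins 54 mm behind the grasp point. The pads swing forward as they close: fully open they stand 13 mm farther back than shut.
Start: joints at [-1.411, 0.207, 1.542, -0, 1.393, -0.15], TCP at [175.287, -547.633, 256.282] pointing down, gripper open.
Joint ranges: [-2.73, 2.73], [-0.86, 2.22], [0.23, 2.46], [-1.11, 4.25], [0.08, 2.63], [-2.82, 2.82]. Speed limits (rad/s): [2.79, 2.79, 3.14, 3.14, 3.14, 3.14].

### API

Orientations are given as a 3x3 rotation matrix whose columns are the frame's x, y, z axes.
In Python, from plant import ctrl, sensors, optics gives the robot as it stands. Calls block until the motion is done:
- ctrl.move_ptp(position, orientation): joint-space move of the TCP to a pose.
- ctrl.move_l(position, rot=None, vel=150, threshold=None): straight line of the TCP; rot=None keeps the orientation; vel is the mean speed in mm/s. With threshold (N) it stops when the force on the tool has changed by that much, and returns True; else False.
- ctrl.set_joints(angles): joint-space move.
- ctrl.gripper_to(opening, force=None): finger opening in mm; force is the grip in N (None keeps the last); returns when the fingers have stopped.
- ctrl.hold(seconds).
- ctrl.solve_ik(position, orientation): joint angles nearest the present ones, or None.
- sensors.read_state(): the state.
- optics.grab_frame(name): name is "scene" or "top"; returns (picture, depth): 400x640x3 uint8, red, green, blue; 400x640 float32, mm along the optical axis (not along the pixel's ray), 0 where there is no reading.
- optics.camera_params(name): a dict with "mtx" (3x3 intrinsics, pixels), "R" (3x3) and "t" (3): a world point X has camera coordinates R X + t. Camera axes: x right, y down, z forward; pixel columns grow to the right and rows downward; lengths in mm; the calibration is good to about 2 mm. A picture is of the moment at which its call begins. camera_params takes no time and is no camera call.
A pose or a line that the arm cannot do raises ctrl.MotionError and nothing moves.
- ctrl.finish_job(): hands the job in; it is judged then, once.
The state is a dict: "t": time; "q": joint angles; "qvel": joint speeds; "tau": joint torques, N m; "eef_pos": TCP position; "eef_rot": TCP orientation; "force": force on the tool from outside, world axes, zero at the start; "wrist_torque": the same for the moment, N m; "grip_width": finger opening in mm; "grasp_force": force on a finger pad.
Only numpy, scipy, OpenCV 4.12 (cv2) and the standard library are available. Lean on these libraries where they do the work, as an engineer would, in place of code of your own. Each camera call takes 0.05 s, during which the arm holds its last target. There are 200 camera calls.

## Working session

There is one attempt and no reset: what is moved stays moved. The work goes in short steps, each a Python script; the robot and the scene stay as the last script left them, time stands still between calls to the robot, and variables do not carry over. Pictures are saved under pics/ and viewed, at most 10 in all, crops included, and the job is handed in when it is done.

```bash
mkdir -p pics; ls; python3 - <<'E'
from plant import ctrl, sensors, optics
import cv2, numpy as np
for n in ("scene","top"):
    p,d=optics.grab_frame(n); np.savez(f"{n}0.npz",p=p,d=d)
    cv2.imwrite(f"pics/{n}0.png",p[:,:,::-1])
    c=optics.camera_params(n); R=np.array(c["R"]);print(n,np.round(c["mtx"],1).tolist(),np.round(-R.T@np.array(c["t"])),np.round(R,2).tolist(), (d>0).mean())
print(sensors.read_state()["t"],ctrl.tcp_to_tips)
E
```

```text
pics
scene [[501.3, 0.0, 326.1], [0.0, 501.3, 194.2], [0.0, 0.0, 1.0]] [ 974.  436. 1012.] [[-0.76, 0.65, 0.0], [0.55, 0.64, -0.54], [-0.36, -0.41, -0.84]] 0.996171875
top [[397.0, 0.0, 317.4], [0.0, 397.0, 207.9], [0.0, 0.0, 1.0]] [549. -16. 898.] [[0.02, -1.0, -0.03], [-1.0, -0.02, -0.08], [0.08, 0.03, -1.0]] 0.99616015625
0.1 25.0
```

View pics/scene0.png

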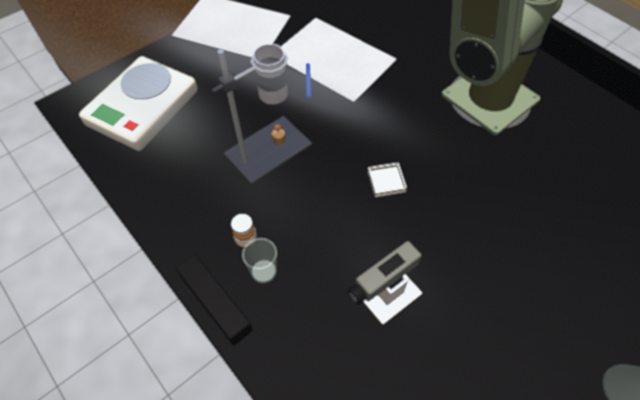

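View pics/top0.png

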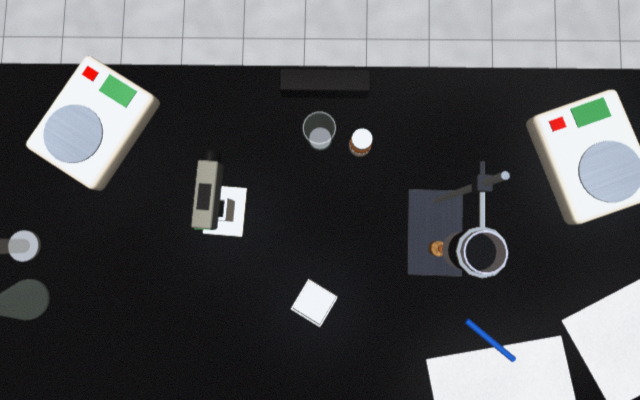

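The scene view shows the thermometer at about (390,268) in its holder and the can at about (270,70). In the top view the barrel is at about (207,195), the can rim at about (482,252) and the dish at (314,302). Next I use depth to get world points.

```bash
cat > h.py <<'E'
import numpy as np, cv2
from plant import ctrl, sensors, optics
def cloud(n,d):
    c=optics.camera_params(n); K=np.array(c["mtx"]);R=np.array(c["R"]);t=np.array(c["t"])
    v,u=np.mgrid[:d.shape[0],:d.shape[1]]
    X=np.stack([(u-K[0,2])/K[0,0]*d,(v-K[1,2])/K[1,1]*d,d],-1)
    return (X-t)@R
E
python3 - <<'E'
from h import *
np.set_printoptions(precision=1,suppress=True)
P={};I={}
for n in("top","scene"):
    f=np.load(n+"0.npz");P[n]=cloud(n,f["d"]);I[n]=f["p"]
def rep(name,pts):
    if len(pts)<5: print(name,len(pts));return
    r=cv2.minAreaRect(pts[:,:2].astype(np.float32)); print(name,len(pts),"med",np.median(pts,0),"rect",np.round(r[0],1),np.round(r[1],1),round(r[2],1),"zpct",np.percentile(pts[:,2],[2,50,98]))
win={"top":{"therm":(140,240,185,250),"can":(215,290,450,520),"dish":(275,330,285,345),"holder":(180,240,200,250)},
"scene":{"therm":(235,310,340,430),"can":(38,110,245,295)}}
for n in win:
  for k,(a,b,c,e) in win[n].items():
    q=P[n][a:b,c:e].reshape(-1,3);col=I[n][a:b,c:e].reshape(-1,3).astype(int)
    if k=="therm":
        rep(n+" barreltop",q[(q[:,2]>152)&(q[:,2]<172)])
        rep(n+" all>110",q[q[:,2]>110])
    elif k=="can":
        m=q[:,2]>180; print(n,"can z hist",np.histogram(q[m,2],bins=np.arange(180,340,8)))
        zt=np.percentile(q[m,2],97); rep(n+" rim",q[q[:,2]>zt-10])
        z=q[m]
    elif k=="dish": rep("dish",q[(q[:,2]>8)&(q[:,2]<40)])
    else: 
        m=(col.min(1)>150)&(q[:,2]<25); rep("holder",q[m])
# brightness down the can in scene view
for u in (266,270,274):
    print([(v,int(I["scene"][v,u].mean()),P["scene"][v,u].round().astype(int).tolist()) for v in range(42,106,3)])
big=cv2.resize(np.hstack([I["scene"][35:115,220:310],I["scene"][230:310,340:430]]),None,fx=4,fy=4,interpolation=cv2.INTER_CUBIC)
cv2.imwrite("pics/crop.png",big[:,:,::-1])
E
```

```text
top barreltop 1621 med [633.  217.3 162.2] rect [639.5 219.3] [ 41.  151.4] 87.0 zpct [153.5 162.2 165.1]
top all>110 1996 med [633.4 213.3 161.8] rect [632.7 109.6] [261.2 151.4] 86.4 zpct [126.4 161.8 165.5]
top can z hist (array([  9,   8,  16,  14,  17,  32,  54,  55,  59, 368, 637,  91, 503,
       254, 324,   0,   0,   0,   0]), array([180, 188, 196, 204, 212, 220, 228, 236, 244, 252, 260, 268, 276,
       284, 292, 300, 308, 316, 324, 332]))
top rim 465 med [ 537.5 -252.   294.4] rect [ 527.4 -150.9] [ 65.8 265.3] 4.8 zpct [286.4 294.4 897.8]
dish 242 med [405.4  13.3  17.7] rect [411.6  13.8] [75.1 75.3] 60.1 zpct [ 8.8 17.7 21.1]
holder 958 med [595.  198.4   8.4] rect [609.5 220.9] [ 88.9 110.7] 86.5 zpct [ 2.3  8.4 11.8]
scene barreltop 1593 med [640.3 221.6 162. ] rect [640.2 220.3] [ 41.4 149.5] 87.0 zpct [153.2 162.  165.3]
scene all>110 1999 med [645.2 225.  161.3] rect [785.3 290.2] [466.5 101.5] 25.3 zpct [127.5 161.3 165.4]
scene can z hist (array([ 68,  73,  69,  80,  66,  82,  77,  86,  79, 155, 201, 122, 291,
       209, 140,   0,   0,   0,   0]), array([180, 188
[... 1396 characters left out ...]
-231, 192]), (102, 106, [561, -228, 187]), (105, 39, [473, -371, -1])]
[(42, 89, [311, -563, -1]), (45, 136, [509, -266, 293]), (48, 110, [510, -266, 286]), (51, 113, [510, -268, 276]), (54, 116, [511, -266, 270]), (57, 102, [511, -267, 261]), (60, 83, [517, -260, 261]), (63, 154, [524, -251, 263]), (66, 127, [547, -218, 291]), (69, 159, [547, -219, 282]), (72, 130, [550, -215, 279]), (75, 123, [549, -218, 268]), (78, 90, [549, -218, 259]), (81, 85, [551, -217, 252]), (84, 82, [550, -219, 242]), (87, 80, [552, -218, 235]), (90, 78, [552, -219, 226]), (93, 112, [552, -221, 214]), (96, 109, [553, -220, 207]), (99, 108, [554, -221, 197]), (102, 107, [553, -224, 185]), (105, 41, [466, -362, 1])]
```

View pics/crop.png

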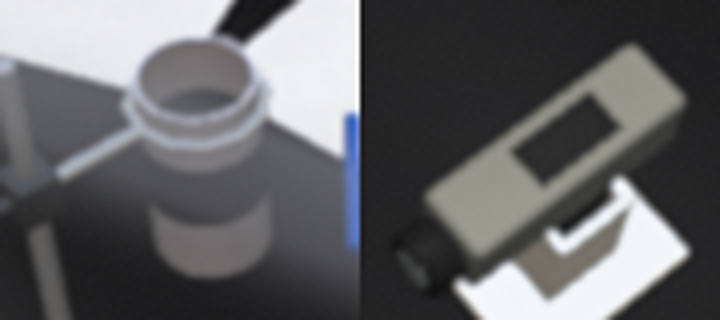

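The crop shows the can's rim, the ring and the dark band, plus the barrel with its black nose toward +x. The sizes agree with the task: barrel and nose 151 x 41 mm with the top at 162, holder 111 x 89 mm, dish 75 mm square, rim z of about 293 so the band is at about 238. Now I fit the can axis, check the IK and plan the moves.

```bash
cat >> h.py <<'E'
from scipy.optimize import least_squares
def down(yaw):
    c,s=np.cos(yaw),np.sin(yaw)
    return np.array([[c,s,0],[s,-c,0],[0,0,-1.]])
E
python3 - <<'E'
from h import *
np.set_printoptions(precision=2,suppress=True)
w={"top":(205,300,440,525),"scene":(38,110,240,300)}
for n in w:
    f=np.load(n+"0.npz");a,b,c,e=w[n];q=cloud(n,f["d"])[a:b,c:e].reshape(-1,3);col=f["p"][a:b,c:e].reshape(-1,3).astype(int)
    near=np.hypot(q[:,0]-537,q[:,1]+250)<60
    def fit(m,t):
        r=least_squares(lambda p:np.hypot(q[m,0]-p[0],q[m,1]-p[1])-p[2],[537,-250,33],loss="soft_l1",f_scale=2);print(n,t,m.sum(),r.x,np.median(q[m,2]))
    z=q[:,2]
    fit(near&(z>286)&(z<300),"rim"); fit(near&(z>185)&(z<255),"wall")
    print(np.percentile(z[near&(z<310)],[98,99.5]))
    d=near&(z>190)&(z<275)
    if n=="scene":
        r=np.hypot(q[:,0]-537,q[:,1]+250); 
        for zz in range(188,276,4):
            m=d&(abs(z-zz)<2)&(q[:,1]>-240); print(zz,m.sum(),np.median(col[m].mean(1)) if m.any() else None,end="; ")
f=np.load("top0.npz");q=cloud("top",f["d"])
for nm,(a,b,c,e),lo in(("plate",(185,280,404,465),8),("beaker",(108,152,300,340),20),("jar",(125,160,345,376),20)):
    k=q[a:b,c:e].reshape(-1,3);k=k[(k[:,2]>lo)&(k[:,2]<(16 if nm=="plate" else 100))];print(nm,k.min(0),k.max(0))
s=sensors.read_state();print(s["eef_rot"].tolist() if hasattr(s["eef_rot"],"tolist") else s["eef_rot"])
for yaw,p in((-.055,(622,221,250)),(-.055,(622,221,146)),(-np.pi/2,(537,-24,244)),(-np.pi/2,(537,-24,270))):
    for o in(0,np.pi): print(yaw,p,o,ctrl.solve_ik(p,down(yaw+o)))
E
```

```text
top rim 445 [ 536.21 -249.2    31.2 ] 294.28979658272686
top wall 424 [ 536.29 -250.18   33.12] 224.6359890332085
[295.85 296.7 ]
scene rim 274 [ 536.26 -248.43   31.28] 292.1805765561395
scene wall 674 [ 535.57 -249.38   32.86] 221.57941732139398
[295.1  296.11]
188 0 None; 192 35 107.66666666666667; 196 26 108.33333333333333; 200 27 108.0; 204 29 108.66666666666667; 208 31 110.0; 212 35 111.0; 216 30 110.16666666666667; 220 30 97.83333333333333; 224 37 82.66666666666667; 228 25 77.33333333333333; 232 36 79.5; 236 37 80.66666666666667; 240 31 82.33333333333333; 244 29 83.0; 248 41 84.0; 252 32 85.33333333333333; 256 42 88.5; 260 45 100.33333333333333; 264 34 119.16666666666666; 268 30 123.33333333333333; 272 23 123.33333333333333; plate [ 476.57 -310.89    8.03] [ 666.66 -189.41   16.  ]
beaker [746.29 -24.74  20.12] [815.35  42.1   94.16]
jar [ 738.74 -104.93   20.03] [784.97 -56.99  79.71]
[[0.9523965030217517, 0.30486188355410043, -0.00036467490260409796], [0.3048619430116165, -0.9523941056292365, 0.0021594596242168933], [0.0003110227007867337, -0.0021678372938962838, -0.9999976018702978]]
-0.055 (622, 221, 250) 0 [ 0.21  0.39  1.32 -0.    1.43  1.84]
-0.055 (622, 221, 250) 3.141592653589793 [ 0.21  0.39  1.32 -0.    1.43 -1.31]
-0.055 (622, 221, 146) 0 [ 0.21  0.48  1.41 -0.    1.25  1.84]
-0.055 (622, 221, 146) 3.141592653589793 [ 0.21  0.48  1.41 -0.    1.25 -1.31]
-1.5707963267948966 (537, -24, 244) 0 None
-1.5707963267948966 (537, -24, 244) 3.141592653589793 [-0.21  0.14  1.65 -0.    1.36 -0.21]
-1.5707963267948966 (537, -24, 270) 0 None
-1.5707963267948966 (537, -24, 270) 3.141592653589793 [-0.21  0.12  1.62 -0.    1.41 -0.21]
```

The can axis is at (536, -249.5) and the band at z of about 239, and the plate edges agree. The thermometer origin is at about (610, 221) with yaw -3°. I go up over the can, swing round and descend above the barrel.

```bash
python3 - <<'E'
from h import *
s=sensors.read_state()
ctrl.move_l([140,-440,500],vel=250)
q=ctrl.solve_ik([540,200,480],down(np.pi-.055))
q0=np.array(sensors.read_state()["q"]); q0[0]=q[0]; q0[5]=q[5]
ctrl.set_joints(q0)
ctrl.move_ptp([622,221,270],down(np.pi-.055))
ctrl.gripper_to(75)
hit=ctrl.move_l([622,221,147],vel=100,threshold=8)
p,d=optics.grab_frame("scene")
cv2.imwrite("pics/pre.png",cv2.resize(p[180:340,300:500],None,fx=3,fy=3)[:,:,::-1])
s=sensors.read_state();print(hit,s["t"],s["eef_pos"],s["force"])
E
```

```text
False 6.6083 [622.71783555 221.1631995  148.15303692] [-0.56821346  0.30955066 -0.10363324]
```

View pics/pre.png

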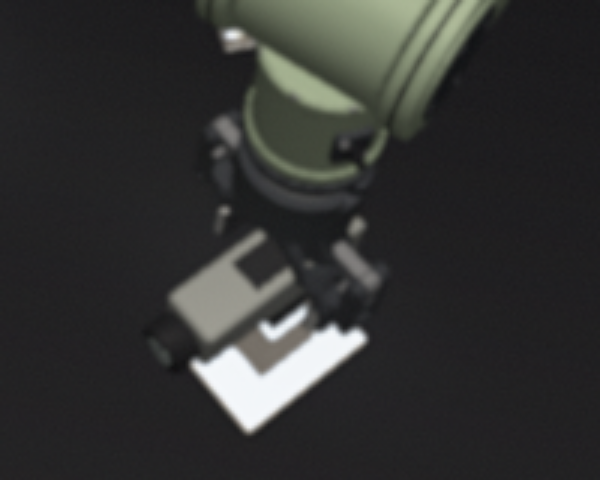

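The fingers straddle the barrel at about (290,260) in the crop, with no contact force. I grip and lift.

```bash
python3 - <<'E'
from h import *
np.set_printoptions(precision=2,suppress=True)
w=ctrl.gripper_to(30,60); s=sensors.read_state();print(s["grip_width"],s["grasp_force"],s["force"])
ctrl.hold(.2)
p0=np.array(s["eef_pos"])
ctrl.move_l([622,221,167],vel=40); s=sensors.read_state();print(s["force"],s["grip_width"],s["grasp_force"])
ctrl.move_l([622,221,262],vel=100); ctrl.hold(.3); s=sensors.read_state();print(s["t"],s["eef_pos"],s["force"],s["wrist_torque"],s["grip_width"],s["grasp_force"])
for n in("scene","top"):
    p,d=optics.grab_frame(n);np.savez(n+"1.npz",p=p,d=d)
    if n=="scene":cv2.imwrite("pics/lift.png",cv2.resize(p[140:330,280:480],None,fx=3,fy=3)[:,:,::-1])
E
```

```text
39.46798072620321 61.48167014122009 [ 1.08 -0.35  2.33]
[-0.27  0.15 -3.87] 39.475713600590474 61.01064920425415
9.2667 [621.79 220.95 261.37] [ 0.04 -0.77 -3.5 ] [-0.05 -0.04 -0.03] 39.08902601815803 61.006211042404175
```

View pics/lift.png

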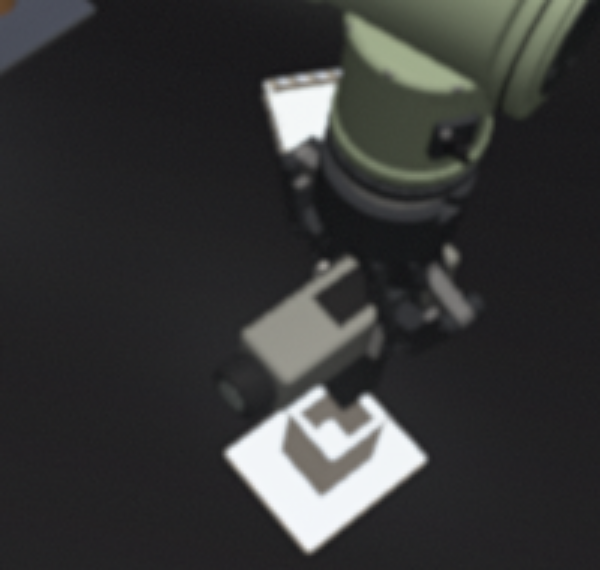

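It is lifted clear, with the handle above the socket at about (340,400), and the weight change of about 3.5 N fits. I carry it level to the aim pose, stop a little farther back, and check it.

```bash
python3 - <<'E'
from h import *
np.set_printoptions(precision=2,suppress=True)
ctrl.move_l([536,-10,262],rot=down(np.pi/2),vel=80)
ctrl.move_l([536,-23.5,247],vel=40); ctrl.hold(.5)
s=sensors.read_state();print(s["t"],s["eef_pos"],s["grip_width"],s["grasp_force"])
for n in("scene","top"):
    p,d=optics.grab_frame(n);np.savez(n+"2.npz",p=p,d=d)
    q=cloud(n,d); m=(abs(q[...,0]-536)<32)&(q[...,1]>-130)&(q[...,1]<-30)&(q[...,2]>225)&(q[...,2]<285)
    k=q[m]; c=p[m].astype(int); print(n,len(k),k.min(0),k.max(0))
    g=(c.mean(1)>60)&(abs(k[:,2]-261)<8); t=k[g]
    A=np.c_[t[:,:2]-[536,-60],np.ones(len(t))]; co=np.linalg.lstsq(A,t[:,2],rcond=None)[0]
    print(n,"top plane slopes,z",co,len(t)); r=cv2.minAreaRect(t[:,:2].astype(np.float32));print(np.round(r[0],1),np.round(r[1],1),r[2])
    b=np.arange(-100,-40,12); print([(y,np.percentile(t[abs(t[:,1]-y)<6,0],[3,97])) for y in b if (abs(t[:,1]-y)<6).sum()>8])
    nz=k[(k[:,1]<-102)]; print("nose",len(nz),np.percentile(nz,[3,50,97],axis=0) if len(nz) else 0)
    w=q[200:310,430:530] if n=="top" else q[30:130,220:320]
    w=w.reshape(-1,3);w=w[(abs(w[:,2]-222)<35)&(np.hypot(w[:,0]-536,w[:,1]+250)<50)]
    if len(w)>30: print("can",least_squares(lambda a:np.hypot(w[:,0]-a[0],w[:,1]-a[1])-33,[536,-250],loss="soft_l1").x)
    cv2.imwrite(f"pics/{n}2.png",p[:,:,::-1])
E
```

```text
13.7583 [536.02 -23.43 247.06] 39.610591543947486 60.75907230377197
scene 248 [ 513.24 -115.36  228.03] [566.02 -30.01 283.55]
scene top plane slopes,z [  0.05   0.09 261.91] 164
[536.  -71.5] [38.4 86.2] 5.209460735321045
[(np.int64(-100), array([526.53, 545.46])), (np.int64(-88), array([523.02, 556.03])), (np.int64(-76), array([535.19, 554.89]))]
nose 83 [[ 524.16 -114.35  238.31]
 [ 543.63 -108.34  252.65]
 [ 552.39 -103.06  257.35]]
can [ 535.39 -249.43]Traceback (most recent call last):
  File "<stdin>", line 9, in <module>
    return umr_minimum(a, axis, None, out, keepdims, initial, where)
ValueError: zero-size array to reduction operation minimum which has no identity
```

View pics/scene2.png

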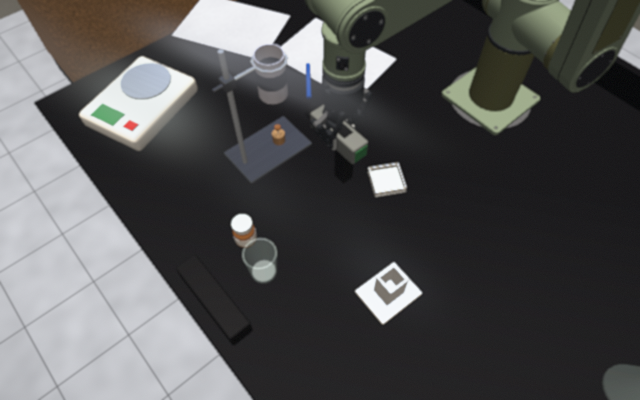

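The scene view shows the thermometer held level, with its rear (green screen) at about (355,145) and the nose toward the can at (270,80). I check level using the visible rear part of the barrel top, the handle and the nose.

```bash
python3 - <<'E'
from h import *
np.set_printoptions(precision=2,suppress=True)
f=np.load("scene2.npz");p,d=f["p"],f["d"];q=cloud("scene",d)
b=q[100:190,300:375]; I=p[100:190,300:375].astype(int)
m=(abs(b[...,0]-536)<40)
for nm,(y0,y1),(z0,z1) in(("rear top",(2,32),(254,270)),("front top",(-92,-62),(254,270)),("nose",(-118,-98),(220,262)),("side rear",(0,30),(222,256)),("side front",(-92,-62),(222,256)),("rear face",(30,45),(222,256)),("handle",(-35,5),(112,205))):
    k=m&(b[...,1]>y0)&(b[...,1]<y1)&(b[...,2]>z0)&(b[...,2]<z1); t=b[k]
    if len(t): print(nm,len(t),np.percentile(t,[3,25,50,75,97],axis=0).tolist().__repr__() if 0 else np.percentile(t,[5,50,95],axis=0).round(1).tolist())
    if nm=="handle" and len(t)>10:
        for z in range(115,205,15):
            s=t[abs(t[:,2]-z)<8]; print(z,len(s),np.percentile(s,[5,50,95],axis=0)[:,:2].round(1).tolist() if len(s) else"")
v=cv2.resize(p[20:180,220:390],None,fx=3.5,fy=3.5,interpolation=cv2.INTER_CUBIC);cv2.imwrite("pics/aim.png",v[:,:,::-1])
E
```

```text
rear top 278 [[520.2, 3.4, 257.2], [539.4, 17.1, 261.4], [555.9, 30.5, 263.8]]
front top 104 [[525.6, -91.4, 258.0], [545.2, -84.5, 261.2], [555.0, -74.1, 263.5]]
nose 109 [[526.9, -114.0, 240.5], [543.5, -106.5, 253.3], [552.2, -98.8, 256.8]]
side rear 115 [[554.4, 2.2, 224.1], [555.8, 15.5, 239.9], [557.1, 28.3, 254.7]]
side front 11 [[554.4, -91.6, 222.9], [555.3, -89.6, 247.0], [556.3, -84.0, 255.3]]
rear face 161 [[522.3, 32.2, 225.7], [540.9, 35.8, 241.7], [555.6, 37.5, 254.9]]
handle 264 [[542.3, -22.4, 120.9], [549.2, -7.6, 160.7], [550.4, 4.7, 200.0]]
115 18 [[546.4, -19.0], [548.8, -6.2], [550.0, 4.7]]
130 50 [[530.6, -21.1], [549.0, -6.2], [550.0, 4.9]]
145 45 [[539.7, -22.1], [549.0, -6.0], [550.4, 4.6]]
160 50 [[543.5, -22.5], [549.1, -8.9], [550.2, 4.7]]
175 43 [[548.3, -22.1], [549.7, -7.0], [550.4, 4.5]]
190 53 [[548.4, -23.1], [549.4, -10.7], [550.6, 3.7]]
```

View pics/aim.png

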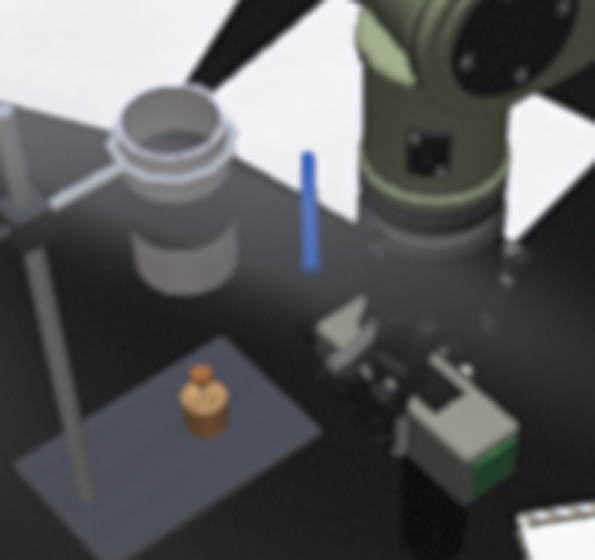

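The numbers check out. The barrel top is at 261.4 at the rear and 261.2 at the front, the side is parallel within 0.5 mm, the axis is at x 536 and z 239, and the nose is about 101 mm from the can wall. I hand it in.

```bash
python3 -c "
from plant import ctrl,sensors
print(ctrl.finish_job(), sensors.read_state()['t'])"
```

```text
the job is handed in; nothing more can be done
the job is handed in; nothing more can be done
```

I lifted the thermometer out of its holder and handed the job in with the gripper holding it level and aimed at the middle of the band, nose about 100 mm from the can wall; no verdict came back.

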